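Close the lathe's belt cover and switch the isolator on

TASK

The belt has been changed and the lathe is to go back into service: swing the belt cover on the front of the headstock up on its stiff hinge and press it fully shut, until its catch has snapped and it stays flush, without slamming it. Only then turn the lathe's rotary isolator, on the sloping box to the left, from off to on, and leave everything else on the bench where it lies.

Things in the scene. Friction and masses are not known exactly. Their poses are not given: they have to be found in the camera images.
- lathe: fixed bench wood lathe, blue-grey casting. Origin on the bench under the middle of the headstock; x goes square into the headstock's front (x = -75 mm), y along the spindle to the handwheel, chuck and tailstock at -y from y = -100. Headstock 150 (x) x 200 (y) mm, roof 320 high; its front has the opening, pulleys inside, that the belt cover closes. Only low loose things stand in front of it
- cover (a joint): belt cover angle: 0 shut (upright, flush), 1.57 open, level towards the robot, stop 1.62. Dark sheet-steel panel 130 wide, 140 high, 6 mm thick, 0.2 to 0.4 kg, hinged along its lower edge. Stiff hinge (0.28 N m) stays where left.
- cover_hinge (a point): middle of the cover's hinge line, which runs along the lathe's y; at x = -78, y = 0, z = 132 mm in the lathe frame. The cover's outer face (its underside when open) is in a plane 10 mm in front of this line when shut. Axes as the lathe's
- cover_edge (a point): middle of the end of the cover's flat pull tab (50 mm wide, carrying the panel on 16 mm past its free edge), on the panel's outer face, 156 mm from the hinge along the panel; its axes turn with the cover and equal the lathe's when shut
- cover_catch (a point): the cover's sprung ball catch, hidden inside the opening behind the middle of the shut cover, 128 mm above the hinge. Over the cover's last 0.13 rad it resists: press there with 12 to 22 N to pass its peak at 0.07 rad; from about 0.04 rad it snaps the cover home and holds it. Pushed less far, the cover stays ajar. Axes as the lathe's
- switchbox: grey steel desk-shaped enclosure, fixed, 160 (x) x 130 (y) mm, 30 mm high in front, 164 mm at the back. Origin on the bench under its middle. Its lid rises towards +x at 40 degrees: outward normal (-0.643, 0, 0.766) in its frame
- isolator (a joint): turn of the lathe's rotary isolator: 0 off (bar across the box, along its y), 1.57 on (bar up and down the slope). Turns clockwise seen from outside the lid, with snap action: about 0.17 N m to pass the middle, then it springs to the nearer end
- isolator_grip (a point): grip point of the isolator's black bar handle, on the turning axis in the middle of the lid, 22 mm above the base plate; z is the lid's outward normal, y runs along the bar. Bar 66 mm long, 16 wide, its top 36 mm above the base plate, its foot a round boss 42 across and 8 high. Base plate grey, 85 mm square, 6 mm thick, on the lid
- gouge: loose turning gouge, wooden handle 220 mm, steel 150 mm
- skew: loose skew chisel, wooden handle 210 mm, flat blade 140 mm
- chuck_key: loose steel T-shaped chuck key, 100 x 80 mm, 18 mm high, lying in front of or under the open cover
- bowl: loose turned wooden bowl, 124 mm across, 52 mm high
- faceplate: loose aluminium lathe faceplate ring, 90 mm across, 14 mm thick
- blank: loose round beech blank lying on its side, 64 mm across, 110 mm long
- wax_tin: loose metal wax tin, 84 mm across, 45 mm high

How it is judged:
By the outcome, as a careful person would: the job done as asked, in the order asked, and still so for the second after the job is handed in, with the robot touching nothing.
It also fails if it takes over 64 s, if anything falls off the work surface, if the arm or the gripper's body presses on something with over 40 N, if the wrist force passes 120 N, or if a joint passes its speed limit or range.

ROBOT

A 6-joint arm with a two-finger parallel gripper is mounted at the origin on the work surface. World frame = base frame: x ahead of the robot, y to its left, z up, the work surface at z = 0. Lengths are in m, angles in rad, forces in N, time in s.
With the tool pointing down it reaches from about 0.3 to 0.775 m from the base axis. Payload 14.6 kg.
Tool frame: the origin (TCP) lies on the centre line of the jaws, within the pads' length; the fingertips stand 19 mm ahead of it and the grasp point (between the pads) is the TCP; z points along the fingers, y is the line along which they close (so a half turn about z gives the same grasp; the last joint's range is limited). The gripper opens to 94 mm and grips with 3 to 60 N. Pads are 16 mm wide; open, the fingers measure 119 mm over their backs; the gripper's body (75 mm by 177 mm) begins 78 mm behind the grasp point.
Start: joints at [1.276, 0.3, 1.521, -0, 1.321, -0.067], TCP at [0.124, 0.536, 0.224] pointing down, gripper open.
Joint ranges: [-3.03, 3.03], [-0.79, 2.21], [0.23, 2.52], [-1.04, 4.18], [0, 3.07], [-2.55, 2.55]. Speed limits (rad/s): [2.22, 2.22, 2.57, 3.14, 3.14, 3.14].

INTERFACE

Orientations are given as [roll, pitch, yaw] about the fixed x, y, z axes, in that order (R = Rz(yaw) Ry(pitch) Rx(roll)).
In Python, from station import get_obs, camera, workorder gives the robot as it stands.
- The arm moves only by the tool play_rows, never from a script. Its argument "motion" is a list that holds one entry, the list of rows, each a list of 7 numbers: the shift along the tool's x, y, z as a fraction of full scale, then the turn, a rotation vector about the tool's x, y, z as a fraction of full scale, then the opening, from -1 (shut) to 1 (fully open). In form: [[[x, y, z, ax, ay, az, grip], ...]]. A call has 1 to 10 rows; each row is the pose to reach, as a shift and turn from the pose commanded when the call began, along the tool's axes at that moment, turning the shorter way round; what a row does not reach only later rows make up. Full scale, the value 1, is 0.25 m for a shift and 2 pi rad for a turn. A row lasts 1/10 s, in which the tool goes at most 50 mm and 8.59 degrees, less where a joint would pass 70% of its speed; a pose out of reach is approached as far as the arm can. A call with a number of a shift or a turn outside -1 to 1 is refused whole. A call with a gripper value outside its range is refused whole. The fingers move at their own pace and stop on an object; "grip_force" is the grip in N (left out, the last holds). Time passes only in rows, so rows that repeat a pose let the fingers close. It gives the time, the measured TCP pose, the force, the opening and the grip force at its end, in the units of the state.
- get_obs(): the state, without advancing time (a new reading comes with each control period).
- camera(name): name is "scene" or "side" or "wrist"; returns a dict with "frame" (480x640x3 uint8, red, green, blue), "z_map" (480x640 float32, m along the optical axis (not along the pixel's ray), 0 where there is no reading), "camera_matrix" (3x3 intrinsics, pixels), "T" (4x4, takes a point from camera to world coordinates); the wrist camera has in their place "T_tool_cam" (4x4, takes a point from camera to tool coordinates, whose origin is the TCP and whose axes are the flange's). Camera axes: x right, y up, looking along -z (the intrinsics and any distortion apply to the point x, -y, -z); pixel columns grow to the right and rows downward; lengths in m; the calibration is good to about 2 mm. The wrist camera is an equidistant fisheye: a pixel r from the principal point sees the ray r / f radians off the axis. A picture is of the moment at which its call begins: read the wrist's pose just before it.
- workorder.hand_in(): hands the job in; it is judged then, once.
The state is a dict: "time_s": time; "qpos": joint angles; "joint_vel": joint speeds; "tau": joint torques, N m; "ee_pos": TCP position; "eef_rot": TCP orientation; "force": force on the tool from outside, world axes, zero at the start; "moment": the same for the moment, N m; "grip_width": finger opening in m; "grip_force": force on a finger pad.
Only numpy, scipy, OpenCV 4.12 (cv2) and the standard library are available. Lean on these libraries where they do the work, as an engineer would, in place of code of your own. Each camera call takes 0.05 s, during which the arm holds its last target. There are 200 camera calls.

## Working session

There is one attempt and no reset: what is moved stays moved. The work goes in short steps, Python scripts to look and compute and a tool call to move; the robot and the scene stay as the last step left them, time stands still between calls to the robot, and variables do not carry over. Pictures are saved under pics/ and viewed, at most 10 in all, crops included, and the job is handed in when it is done.

Besides the shell and the picture viewer there is one more tool, called after "Emit:" as name([rows], argument=value, ...), one row to a line, values as JSON. play_rows: Moves the arm, as the interface text tells. Its arguments: {"type":"object","properties":{"motion":{"type":"array"},"grip_force":{"type":"number"}},"required":["motion"]}

```bash
mkdir -p pics
python3 - <<'E'
from station import get_obs,camera
import cv2,numpy as np
print(get_obs())
for n in("scene","side"):
    c=camera(n);cv2.imwrite(f"pics/{n}0.png",c["frame"][...,::-1]);np.savez(f"{n}0.npz",**c)
    print(n,c["camera_matrix"],c["T"])
E
ls
```

```text
{'time_s': 0.0, 'qpos': array([ 1.27639324e+00,  3.00449094e-01,  1.52161306e+00, -1.30178441e-05,
        1.32069868e+00, -6.65861366e-02]), 'joint_vel': array([ 0.00048795, -0.00030168, -0.00134521,  0.00048297,  0.00127311,
       -0.00198115]), 'tau': array([ 1.42331362e-03, -5.31799257e+01, -3.52740383e+01,  7.08612869e-02,
        2.44483963e-02, -1.35642822e-04]), 'ee_pos': array([0.12414295, 0.53554572, 0.22388486]), 'eef_rot': array([-3.14042622e+00, -6.51459412e-05,  2.91377889e+00]), 'force': array([ 0.00542594,  0.40853638, -0.11173402]), 'moment': array([0.00565299, 0.00126888, 0.0028676 ]), 'grip_force': 0.0, 'grip_width': 0.09393741206525162}
scene [[458.48789746   0.         323.01630323]
 [  0.         458.48789746 241.80311988]
 [  0.           0.           1.        ]] [[ 0.97777926 -0.17241969  0.11924418  0.66417951]
 [ 0.20957666  0.79029851 -0.57576548 -0.64991483]
 [ 0.00503481  0.58796234  0.80887264  0.98816762]
 [ 0.          0.          0.          1.        ]]
side [[495.74540996   0.         329.53181173]
 [  0.         495.74540996 236.81513081]
 [  0.           0.           1.        ]] [[-0.8940476   0.31876305 -0.31475229  0.20412813]
 [-0.44791856 -0.64694972  0.61711022  0.60130452]
 [-0.00691697  0.69270931  0.72118373  0.93060178]
 [ 0.          0.          0.          1.        ]]
pics
scene0.npz
side0.npz
```

View pics/scene0.png

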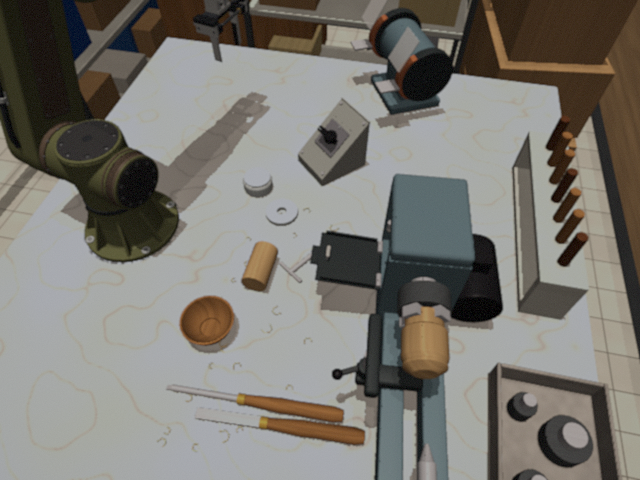

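View pics/side0.png

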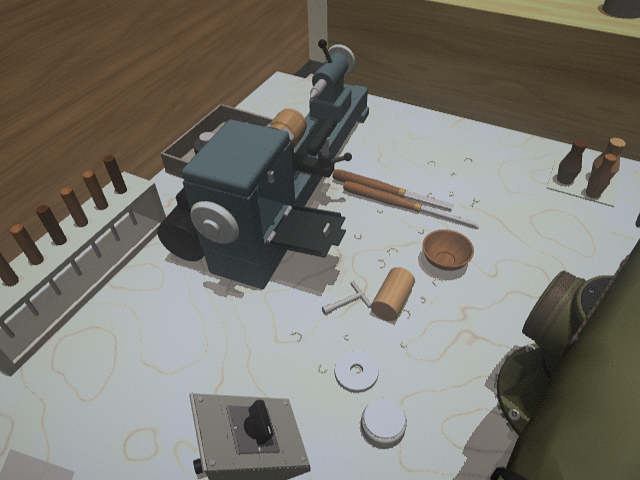

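The scene view shows the open cover at about (348,260) with its tab at (316,255), the headstock roof at (430,215) and the isolator bar at (327,135) on the box lid. In the side view the isolator is at (258,422), the cover at (308,230), and the chuck key lies in front of the cover at (345,298).

```bash
cat > h.py <<'E'
import numpy as np,cv2
def cloud(c):
    K=c["camera_matrix"];T=c["T"];z=c["z_map"].astype(float)
    v,u=np.mgrid[:480,:640]
    P=np.stack([(u-K[0,2])/K[0,0]*z,-(v-K[1,2])/K[1,1]*z,-z],-1)
    W=P@T[:3,:3].T+T[:3,3]; W[z<=0]=np.nan
    return W
def plane(P):
    for _ in range(4):
        c=P.mean(0);n=np.linalg.svd(P-c,full_matrices=False)[2][2];n*=np.sign(n[2])
        d=(P-c)@n;P=P[abs(d)<max(.002,2*d.std())]
    return c,n,d.std(),len(P)
E
python3 - <<'E'
from h import *
np.set_printoptions(precision=4,suppress=True)
for n,cp,lid,roof in(("scene",(340,262),(345,150),(430,215)),("side",(308,230),(285,415),(240,155))):
    c=dict(np.load(n+"0.npz"));W=cloud(c)
    print(n,"bench",np.nanmedian(W[300:330,100:150,2]) if n=="scene" else np.nanmedian(W[330:340,440:460,2]))
    R=W[...,2];m=((R>.305)&(R<.335)).astype(np.uint8)
    k,lab,st,ce=cv2.connectedComponentsWithStats(m);
    l=lab[roof[1],roof[0]];p=W[lab==l];r=cv2.minAreaRect((p[:,:2]*1000).astype(np.float32));print("roof",r,np.median(p[:,2]))
    # cover: region connected in height
    d=W[cp[1],cp[0]];print("cover pt",d)
    m=((abs(R-d[2])<.012)&(np.linalg.norm(W-d,axis=-1)<.13)&(c["frame"].mean(-1)<80)).astype(np.uint8)
    k,lab,st,ce=cv2.connectedComponentsWithStats(m,connectivity=4);p=W[lab==lab[cp[1],cp[0]]]
    print("cover",plane(p),cv2.minAreaRect((p[:,:2]*1000).astype(np.float32)),len(p))
    np.save(n+"_cov.npy",p)
    d=W[lid[1],lid[0]];q=W[lid[1]-4:lid[1]+5,lid[0]-4:lid[0]+5].reshape(-1,3);print("lidpt",d,plane(q)[1])
    # refine: points near lid
    c0,nn=d,plane(q)[1]
    for _ in range(3):
        s=(abs((W-c0)@nn)<.004)&(np.linalg.norm(W-c0,axis=-1)<.13)&(R>.02)
        c0,nn,sd,N=plane(W[s])
    print("lid",c0,nn,sd,N)
    h=(W-c0)@nn
    s=(h>.030)&(h<.06)&(np.linalg.norm(W-c0,axis=-1)<.1);p=W[s]
    if len(p)>5: e=np.linalg.svd(p-p.mean(0))[2][0];t=(p-p.mean(0))@e;print("bar",p.mean(0),(t.min()+t.max())/2*e+p.mean(0),e,np.ptp(t),len(p),np.percentile(h[s],95))
    t=np.cross([0,0,1],nn);t/=np.linalg.norm(t);b=np.cross(nn,t);s=(abs(h)<.006)&(np.linalg.norm(W-c0,axis=-1)<.14)&(R>.02)
    a=np.c_[(W[s]-c0)@t,(W[s]-c0)@b];print("lid extents",np.percentile(a,[.5,99.5],axis=0))
    r=cv2.minAreaRect((a*1000).astype(np.float32));print(r,c0+t*r[0][0]/1e3+b*r[0][1]/1e3, "up-slope yaw",np.arctan2(b[1],b[0]))
E
```

```text
scene bench 0.00041800215676440766
roof ((753.1820068359375, -63.131126403808594), (150.57269287109375, 202.1792449951172), 5.80564022064209) 0.31975311848848054
cover pt [ 0.5874 -0.091   0.1381]
cover (array([ 0.6016, -0.0784,  0.1364]), array([0.1089, 0.0098, 0.994 ]), np.float64(0.0013533842716938176), 2503) ((601.559326171875, -91.29500579833984), (159.54745483398438, 153.5052032470703), 5.3432230949401855) 3026
lidpt [0.5258 0.3132 0.0938] [ 0.2587 -0.8943  0.365 ]
lid [0.5172 0.3104 0.0898] [ 0.2836 -0.8815  0.3775] 0.002187485787784615 376
lid extents [[-0.0723 -0.0743]
 [ 0.0774  0.081 ]]
((-10.016311645507812, 13.530746459960938), (213.10031127929688, 85.0653305053711), 56.175132751464844) [0.5061 0.3122 0.1023] up-slope yaw 1.8820938617031597
side bench 0.00016047201563729185
roof ((753.541015625, -59.99816131591797), (151.3257598876953, 202.79263305664062), 6.210570812225342) 0.32008527662340314
cover pt [ 0.6035 -0.0754  0.137 ]
cover (array([ 0.6017, -0.075 ,  0.1367]), array([0.1063, 0.0102, 0.9943]), np.float64(0.0013113134502022103), 2086) ((601.4652709960938, -75.65502166748047), (159.25253295898438, 131.91709899902344), 5.202190399169922) 2592
lidpt [0.4609 0.2861 0.0431] [-0.4615 -0.4899  0.7396]
lid [0.4605 0.3402 0.0786] [-0.4651 -0.4843  0.7411] 0.001889833196702048 3452
bar [0.4649 0.338  0.1301] [0.4666 0.3363 0.1302] [-0.7218  0.6919 -0.0145] 0.06595177791314864 393 0.04041902026697871
lid extents [[-0.0576 -0.0726]
 [ 0.0721  0.1344]]
((7.694637298583984, 30.93830108642578), (132.49842834472656, 213.84242248535156), 0.6941657066345215) [0.4819 0.3514 0.0994] up-slope yaw 0.8056674803940752
```

```bash
cat >> h.py <<'E'
from scipy.spatial.transform import Rotation as Ro
O=np.array([.7534,-.0615,0]);YAW=np.radians(6.0)
Lx=np.array([np.cos(YAW),np.sin(YAW),0]);Ly=np.array([-np.sin(YAW),np.cos(YAW),0]);K=np.array([0,0,1.])
def lw(x,z,y=0): return O+x*Lx+y*Ly+z*K
def Rcov(tilt): # degrees below horizontal
    a=np.radians(tilt);d=np.cos(a)*Lx-np.sin(a)*K
    return np.c_[np.cross(Ly,d),Ly,d]
def row(o,p,R):
    R0=Ro.from_euler("xyz",o["eef_rot"]).as_matrix()
    return np.round(np.r_[R0.T@(p-o["ee_pos"])/.25,Ro.from_matrix(R0.T@R).as_rotvec()/(2*np.pi)],4)
E
python3 - <<'E'
from h import *
from station import get_obs
np.set_printoptions(precision=4,suppress=True)
o=get_obs()
p=lw(-.32,.24);print(p,row(o,p,Rcov(60)), row(o,[.35,.25,.26],Rcov(60)))
# blank and bar in both views
for n,uv in(("scene",[(260,265),(297,265),(258,178)]),("side",[(395,290),(345,298)])):
    c=dict(np.load(n+"0.npz"));W=cloud(c);print([W[v,u] for u,v in uv])
    nn=np.array([-.643*np.cos(.806),-.643*np.sin(.806),.766]);h=(W-[.484,.3565,.098])@nn
    s=(h>.036)&(h<.046)&(np.linalg.norm(W-[.466,.337,.13],axis=-1)<.05);p=W[s];q=(p*1).copy()
    e=np.array([-np.sin(.806),np.cos(.806),0]);b=np.cross(e,nn)
    print(n,len(p),"bar ext",np.percentile((p-[.466,.337,.13])@e,[1,99]),np.percentile((p-[.466,.337,.13])@b,[1,99]),np.median(h[s]), np.linalg.svd(p-p.mean(0),full_matrices=False)[2][0])
E
```

```text
[ 0.4352 -0.0949  0.24  ] [-1.7815 -2.1762 -0.0621 -0.014  -0.0826 -0.0517] [-1.1381 -0.909  -0.1434 -0.014  -0.0826 -0.0517]
[array([ 0.395 , -0.0927,  0.0658]), array([ 0.4714, -0.0416,  0.0141]), array([0.2998, 0.1981, 0.0474])]
scene 93 bar ext [-0.0357  0.031 ] [-0.0114  0.0041] 0.043360962941614324 [ 0.7367 -0.676  -0.0168]
[array([ 0.3811, -0.0597,  0.0631]), array([ 0.4856, -0.0257,  0.0129])]
side 373 bar ext [-0.0329  0.0315] [-0.0098  0.0068] 0.04275336815210026 [-0.7242  0.6895 -0.0091]
```

Emit:
play_rows([
  [[-0.13,-0.14,-0.05,0,0,0,-1],[-0.26,-0.28,-0.1,0,0,0,-1],[-0.39,-0.42,-0.13,0,0,0,-1],[-0.52,-0.56,-0.13,0,0,0,-1],[-0.65,-0.7,-0.13,0,0,0,-1],[-0.78,-0.84,-0.13,0,0,0,-1],[-0.9,-1,-0.13,0,0,0,-1],[-0.9,-1,-0.13,0,0,0,-1]],
])

```text
time_s: 0.9
ee_pos: [0.2887, 0.2375, 0.257]
eef_rot: [-3.141, 0.001, 2.907]
force: [0.5, 0.3, 0.6]
grip_width: 0.0336
grip_force: 0.0
```

```bash
cat > r.py <<'E'
import sys
from h import *
from station import get_obs
o=get_obs();np.set_printoptions(precision=4,suppress=True)
def st():
    R=Ro.from_euler("xyz",o["eef_rot"]).as_matrix();p=o["ee_pos"]
    d=p-O;print("t",round(o["time_s"],2),"lathe",[d@Lx,d@Ly,p[2]],"tilt",np.degrees(np.arcsin(-R[2,2])),"q",o["qpos"],"F",o["force"],"w",o["grip_width"])
if __name__=="__main__":
    st()
    a=list(map(float,sys.argv[1:]))
    for i in range(0,len(a),3): print(row(o,lw(a[i],a[i+1]),Rcov(a[i+2])))
E
python3 r.py -.32 .24 60
```

```text
t 0.9 lathe [np.float64(-0.43090533070526754), np.float64(0.345927364388106), np.float64(0.25697037981345094)] tilt 89.956355219509 q [ 0.5908 -0.1353  1.9153 -0.0008  1.3615 -0.7457] F [0.5179 0.3119 0.6204] w 0.03355267339774016
[-0.8783 -1.1575  0.0689 -0.0142 -0.0824 -0.0527]
```

Emit:
play_rows([
  [[-0.11,-0.14,0,0,-0.01,-0.01,-1],[-0.22,-0.28,0,0,-0.02,-0.02,-1],[-0.33,-0.42,0,-0.005,-0.03,-0.03,-1],[-0.44,-0.56,0,-0.01,-0.04,-0.04,-1],[-0.55,-0.7,0.02,-0.014,-0.055,-0.05,-1],[-0.66,-0.84,0.04,-0.0142,-0.07,-0.0527,-1],[-0.77,-1,0.06,-0.0142,-0.08,-0.0527,-1],[-0.88,-1,0.069,-0.0142,-0.0824,-0.0527,-1],[-0.88,-1,0.069,-0.0142,-0.0824,-0.0527,-1]],
])

```text
time_s: 1.8
ee_pos: [0.446, -0.0536, 0.2388]
eef_rot: [3.14, 0.522, -3.035]
force: [-0.5, -0.2, -0.7]
grip_width: 0.0001
grip_force: 0.0
```

```bash
python3 r.py -.30 .17 60 -.29 .107 60 -.237 .107 60
```

```text
t 1.8 lathe [np.float64(-0.3049209255390785), np.float64(0.03994799512046141), np.float64(0.23879377233806703)] tilt 60.09786743186214 q [-0.3187 -0.2032  2.0943  0.296   0.7908 -2.1563] F [-0.4648 -0.2476 -0.6997] w 0.00013693916946908545
[ 0.1204 -0.1603  0.2479  0.0004 -0.0003  0.0002]
[ 0.2113 -0.1608  0.4863  0.0004 -0.0003  0.0002]
[ 0.0275 -0.1614  0.592   0.0004 -0.0003  0.0002]
```

Emit:
play_rows([
  [[0.04,-0.08,0.08,0,0,0,-1],[0.08,-0.16,0.16,0,0,0,-1],[0.12,-0.16,0.25,0,0,0,-1],[0.15,-0.16,0.33,0,0,0,-1],[0.18,-0.16,0.41,0,0,0,-1],[0.211,-0.16,0.486,0,0,0,-1],[0.211,-0.16,0.486,0,0,0,-1]],
])

```text
time_s: 2.5
ee_pos: [0.4632, -0.088, 0.106]
eef_rot: [3.138, 0.519, -3.03]
force: [0.3, -0.2, 0.1]
grip_width: 0.0003
grip_force: 0.0
```

```bash
python3 r.py -.237 .107 60
python3 - <<'E'
from station import camera
import cv2
f=camera("side")["frame"];cv2.imwrite("pics/side1.png",cv2.resize(f[150:350,200:460],None,fx=2.5,fy=2.5)[...,::-1])
E
```

```text
t 2.5 lathe [np.float64(-0.2914199505826533), np.float64(0.003970679622701799), np.float64(0.10601456521871906)] tilt 60.25972894696811 q [-0.3978  0.0859  2.1841  0.5648  0.4759 -2.5356] F [ 0.2748 -0.1517  0.0519] w 0.0002970686440237678
[-0.1909 -0.0177  0.1044  0.0011 -0.0007  0.0009]
```

View pics/side1.png

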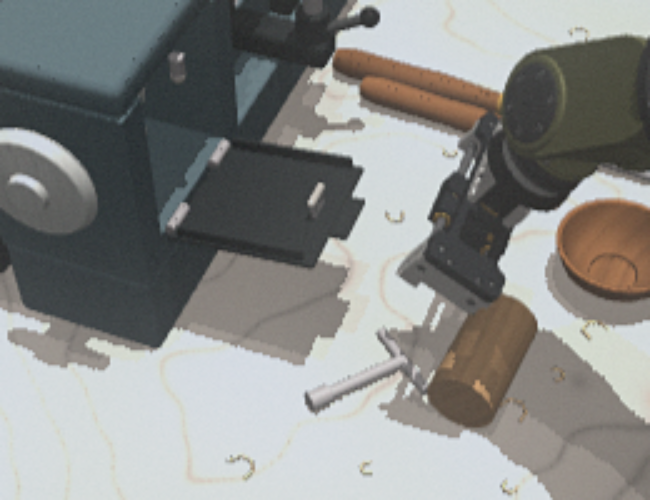

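The side crop shows the closed gripper in front of the cover tab (345,215), with the blank (485,360) close to its body. Joint 6 is almost at its limit, so I'll back off and take the equivalent grasp, half a turn about the tool axis.

Emit:
play_rows([
  [[-0.05,0,-0.12,0,0,0.02,-1],[-0.1,0,-0.24,0,0,0.04,-1],[-0.15,0,-0.36,0,0,0.06,-1],[-0.2,0,-0.48,0,0,0.085,-1],[-0.2,0,-0.48,0,0,0.108,-1],[-0.2,0,-0.48,0,0,0.131,-1],[-0.2,0,-0.48,0,0,0.154,-1],[-0.2,0,-0.48,0,0,0.177,-1],[-0.2,0,-0.48,0,0,0.2,-1],[-0.2,0,-0.48,0,0,0.22,-1]],
])

```text
time_s: 3.55
ee_pos: [0.4474, -0.0912, 0.2385]
eef_rot: [2.625, 0.091, 1.841]
force: [-0.2, 0.6, 0.7]
grip_width: 0.0001
grip_force: 0.0
```

Emit:
play_rows([
  [[0,0,0,0,0,0.023,-1],[0,0,0,0,0,0.046,-1],[0,0,0,0,0,0.069,-1],[0,0,0,0,0,0.092,-1],[0,0,0,0,0,0.115,-1],[0,0,0,0,0,0.138,-1],[0,0,0,0,0,0.161,-1],[0,0,0,0,0,0.184,-1],[0,0,0,0,0,0.207,-1],[0,0,0,0,0,0.23,-1]],
])

```text
time_s: 4.55
ee_pos: [0.4474, -0.0912, 0.2385]
eef_rot: [2.968, -0.497, 0.464]
force: [0.9, 0.7, -0.3]
grip_width: 0.0006
grip_force: 0.0
```

```bash
python3 - <<'E'
s=open('h.py').read().replace("return np.c_[np.cross(Ly,d),Ly,d]","return np.c_[-np.cross(Ly,d),-Ly,d]");open('h.py','w').write(s)
E
python3 r.py -.29 .17 60 -.29 .107 60
```

```text
t 4.55 lathe [np.float64(-0.30745568954010577), np.float64(0.0024025439683322595), np.float64(0.23850853225828172)] tilt 59.98913412617372 q [-0.4236 -0.1743  2.0724  0.3576  0.8149  0.5372] F [ 0.9066  0.6644 -0.3409] w 0.0005774326313212639
[-0.0761 -0.0138  0.2722 -0.0005 -0.0001  0.05  ]
[-0.1961 -0.0521  0.4904 -0.0005 -0.0001  0.05  ]
```

Emit:
play_rows([
  [[-0.03,-0.01,0.08,0,0,0.02,-1],[-0.05,-0.012,0.17,0,0,0.04,-1],[-0.076,-0.014,0.27,0,0,0.05,-1],[-0.11,-0.026,0.34,0,0,0.05,-1],[-0.15,-0.039,0.41,0,0,0.05,-1],[-0.196,-0.052,0.49,0,0,0.05,-1],[-0.196,-0.052,0.49,0,0,0.05,-1]],
])

```text
time_s: 5.25
ee_pos: [0.4643, -0.0916, 0.1046]
eef_rot: [-3.139, -0.52, 0.111]
force: [0.3, -0.0, 0.7]
grip_width: 0.0007
grip_force: 0.0
```

```bash
python3 r.py -.26 .107 60 -.237 .107 60
```

```text
t 5.25 lathe [np.float64(-0.290688892679298), np.float64(0.0003117881007699837), np.float64(0.10456539699550621)] tilt 60.18584103654231 q [-0.4054  0.0932  2.1811  0.5745  0.4735  0.5903] F [ 0.2533 -0.0397  0.7358] w 0.000722762659516346
[ 0.1113  0.0021  0.0526 -0.0009  0.0005  0.0008]
[ 0.1912  0.0028  0.0983 -0.0009  0.0005  0.0008]
```

Emit:
play_rows([
  [[0.05,0.002,0.025,0,0,0,-1],[0.11,0.002,0.053,0,0,0,-1],[0.15,0.003,0.076,0,0,0,-1],[0.19,0.003,0.098,0,0,0,-1],[0.19,0.003,0.098,0,0,0,-1]],
])

```text
time_s: 5.75
ee_pos: [0.5193, -0.0871, 0.1089]
eef_rot: [-3.141, -0.524, 0.112]
force: [0.3, 0.4, 0.7]
grip_width: 0.0003
grip_force: 0.0
```

```bash
cat > traj.py <<'E'
from r import *
def tcp(phi,tilt=60,s=.035,half=.009):
    f=np.radians(phi);t=np.radians(tilt);u=np.array([-np.cos(f),np.sin(f)]);n=np.array([-np.sin(f),-np.cos(f)])
    d=np.array([np.cos(t),-np.sin(t)]);nf=np.array([np.sin(t),np.cos(t)]);H=np.array([-.078,.132])
    c=H+.156*u+.01*n+s*d if phi<tilt else H+(.156-s)*u+.01*n
    return c-half*nf-.019*d
if __name__=="__main__":
    st()
    for a in map(float,sys.argv[1:]):
        x,z=tcp(a);print(a,np.round([x,z],4),row(o,lw(x,z),Rcov(60)))
E
python3 traj.py 6 12 18 24 30 36 42 48 54 60 66 72 78 80
```

```text
t 5.75 lathe [np.float64(-0.23548738865155866), np.float64(-0.000972382143401167), np.float64(0.10890392227118548)] tilt 59.98486204053246 q [-0.3413  0.1917  2.0518  0.5045  0.4708  0.7144] F [0.26   0.4118 0.67  ] w 0.0003142625098008441
6.0 [-0.234  0.12 ] [ 0.0274 -0.0039 -0.0354 -0.0006 -0.      0.001 ]
12.0 [-0.2325  0.1363] [ 0.0653 -0.0038 -0.0888 -0.0006 -0.      0.001 ]
18.0 [-0.2292  0.1523] [ 0.1085 -0.0037 -0.1379 -0.0006 -0.      0.001 ]
24.0 [-0.2244  0.168 ] [ 0.1567 -0.0036 -0.1823 -0.0006 -0.      0.001 ]
30.0 [-0.2179  0.183 ] [ 0.2092 -0.0034 -0.2214 -0.0006 -0.      0.001 ]
36.0 [-0.2099  0.1972] [ 0.2655 -0.0032 -0.2547 -0.0006 -0.      0.001 ]
42.0 [-0.2004  0.2106] [ 0.325  -0.0029 -0.282  -0.0006 -0.      0.001 ]
48.0 [-0.1896  0.2229] [ 0.387  -0.0026 -0.303  -0.0006 -0.      0.001 ]
54.0 [-0.1776  0.234 ] [ 0.4508 -0.0023 -0.3173 -0.0006 -0.      0.001 ]
60.0 [-0.1645  0.2437] [ 0.5158 -0.0019 -0.3249 -0.0006 -0.      0.001 ]
66.0 [-0.1536  0.2504] [ 0.5667 -0.0016 -0.3264 -0.0006 -0.      0.001 ]
72.0 [-0.1422  0.2559] [ 0.6173 -0.0013 -0.3226 -0.0006 -0.      0.001 ]
78.0 [-0.1302  0.2602] [ 0.6674 -0.0009 -0.3135 -0.0006 -0.      0.001 ]
80.0 [-0.1262  0.2614] [ 0.6838 -0.0008 -0.3093 -0.0006 -0.      0.001 ]
```

Emit:
play_rows([
  [[0.014,-0.003,-0.018,0,0,0.001,-1],[0.027,-0.004,-0.035,0,0,0.001,-1],[0.046,-0.004,-0.062,0,0,0.001,-1],[0.065,-0.004,-0.089,0,0,0.001,-1],[0.087,-0.004,-0.114,0,0,0.001,-1],[0.108,-0.004,-0.138,0,0,0.001,-1],[0.132,-0.004,-0.161,0,0,0.001,-1],[0.157,-0.004,-0.182,0,0,0.001,-1],[0.183,-0.003,-0.203,0,0,0.001,-1],[0.209,-0.003,-0.221,0,0,0.001,-1]],
])

```text
time_s: 6.75
ee_pos: [0.535, -0.0846, 0.1825]
eef_rot: [-3.137, -0.521, 0.104]
force: [-10.0, -1.1, 2.3]
grip_width: 0.0004
grip_force: 4.1
```

```bash
python3 traj.py 30 36 42 48 54 60
python3 - <<'E'
from station import camera
import cv2
f=camera("side")["frame"];cv2.imwrite("pics/side2.png",cv2.resize(f[120:320,180:440],None,fx=2.5,fy=2.5)[...,::-1])
E
```

```text
t 6.75 lathe [np.float64(-0.219586530608955), np.float64(-0.0001398017699084348), np.float64(0.18247211276297243)] tilt 60.14257388367275 q [-0.3228  0.1001  1.9497  0.3582  0.6431  0.904 ] F [-10.0044  -1.0627   2.2987] w 0.00043969751274211067
30.0 [-0.2179  0.183 ] [ 0.0069 -0.0006  0.0016 -0.0007  0.0004 -0.0001]
36.0 [-0.2099  0.1972] [ 0.0631 -0.0007 -0.0319 -0.0007  0.0004 -0.0001]
42.0 [-0.2004  0.2106] [ 0.1225 -0.0009 -0.0594 -0.0007  0.0004 -0.0001]
48.0 [-0.1896  0.2229] [ 0.1845 -0.0011 -0.0805 -0.0007  0.0004 -0.0001]
54.0 [-0.1776  0.234 ] [ 0.2483 -0.0012 -0.095  -0.0007  0.0004 -0.0001]
60.0 [-0.1645  0.2437] [ 0.3133 -0.0013 -0.1028 -0.0007  0.0004 -0.0001]
```

View pics/side2.png

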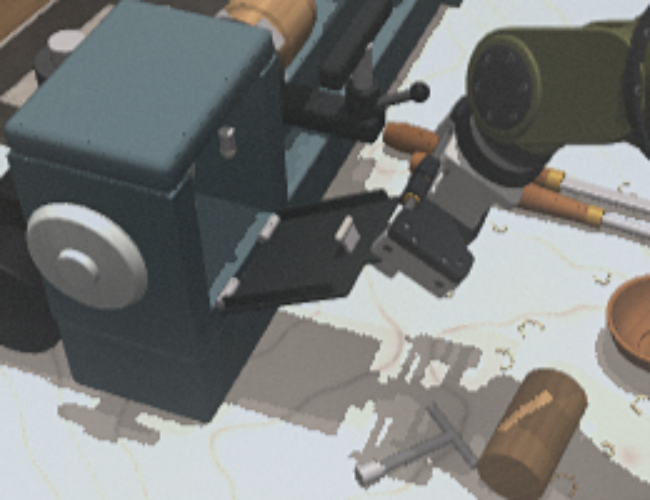

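The crop shows the cover (310,240) lifted to about 30° with the fingers behind its tab at (385,230), and nothing else has moved. Continuing.

Emit:
play_rows([
  [[0.035,0,-0.014,0,0,0,-1],[0.063,0,-0.032,0,0,0,-1],[0.093,0,-0.046,0,0,0,-1],[0.122,0,-0.059,0,0,0,-1],[0.153,-0.001,-0.07,0,0,0,-1],[0.185,-0.001,-0.08,0,0,0,-1],[0.216,-0.001,-0.088,0,0,0,-1],[0.248,-0.001,-0.095,0,0,0,-1],[0.28,-0.001,-0.1,0,0,0,-1],[0.313,-0.001,-0.103,0,0,0,-1]],
])

```text
time_s: 7.8
ee_pos: [0.5909, -0.0789, 0.2438]
eef_rot: [-3.137, -0.523, 0.104]
force: [-2.3, -2.4, -1.5]
grip_width: 0.0004
grip_force: 1.6
```

```bash
python3 traj.py 63 66 69 72 75 77 79 80 81 82
```

```text
t 7.8 lathe [np.float64(-0.1633823634388205), np.float64(-0.0002765487943945909), np.float64(0.24380657405076214)] tilt 60.03936852745667 q [-0.2738  0.1459  1.7436  0.2705  0.78    1.0451] F [-2.3288 -2.4002 -1.5093] w 0.0003642717794262434
63.0 [-0.1591  0.2472] [ 0.0215 -0.0011 -0.0034 -0.0006  0.0001 -0.0002]
66.0 [-0.1536  0.2504] [ 0.047  -0.0012 -0.0035 -0.0006  0.0001 -0.0002]
69.0 [-0.148   0.2533] [ 0.0724 -0.0012 -0.0023 -0.0006  0.0001 -0.0002]
72.0 [-0.1422  0.2559] [ 0.0977 -0.0012  0.0003 -0.0006  0.0001 -0.0002]
75.0 [-0.1363  0.2582] [ 0.1228 -0.0012  0.0041 -0.0006  0.0001 -0.0002]
77.0 [-0.1323  0.2596] [ 0.1394 -0.0012  0.0074 -0.0006  0.0001 -0.0002]
79.0 [-0.1282  0.2608] [ 0.1559 -0.0012  0.0113 -0.0006  0.0001 -0.0002]
80.0 [-0.1262  0.2614] [ 0.1641 -0.0012  0.0135 -0.0006  0.0001 -0.0002]
81.0 [-0.1241  0.2619] [ 0.1723 -0.0012  0.0158 -0.0006  0.0001 -0.0002]
82.0 [-0.122   0.2624] [ 0.1804 -0.0012  0.0182 -0.0006  0.0001 -0.0002]
```

Emit:
play_rows([
  [[0.021,-0.001,-0.003,0,0,0,-1],[0.047,-0.001,-0.003,0,0,0,-1],[0.072,-0.001,-0.002,0,0,0,-1],[0.097,-0.001,0,0,0,0,-1],[0.112,-0.001,0.002,0,0,0,-1],[0.123,-0.001,0.004,0,0,0,-1],[0.134,-0.001,0.006,0,0,0,-1],[0.145,-0.001,0.009,0,0,0,-1],[0.155,-0.001,0.011,0,0,0,-1],[0.164,-0.001,0.0135,0,0,0,-1]],
])

```text
time_s: 8.8
ee_pos: [0.6275, -0.0747, 0.2611]
eef_rot: [-3.137, -0.523, 0.104]
force: [-3.0, -1.7, -1.1]
grip_width: 0.0006
grip_force: 1.4
```

```bash
python3 traj.py 80 82 84 86 88 89 90
python3 - <<'E'
from station import camera
import cv2
f=camera("side")["frame"];cv2.imwrite("pics/side3.png",cv2.resize(f[80:280,160:420],None,fx=2.5,fy=2.5)[...,::-1])
E
```

```text
t 8.8 lathe [np.float64(-0.1265521376002129), np.float64(2.774245831711568e-05), np.float64(0.26109082784338067)] tilt 60.03532408847138 q [-0.2466  0.2092  1.6275  0.2412  0.8246  1.0986] F [-3.0232 -1.6875 -1.1371] w 0.000596078888837121
80.0 [-0.1262  0.2614] [ 0.002   0.0001 -0.0002 -0.0006  0.0001 -0.0002]
82.0 [-0.122   0.2624] [ 0.0182  0.0001  0.0045 -0.0006  0.0001 -0.0002]
84.0 [-0.1179  0.2632] [ 0.0343  0.0001  0.0098 -0.0006  0.0001 -0.0002]
86.0 [-0.1137  0.264 ] [ 0.0502  0.0001  0.0157 -0.0006  0.0001 -0.0002]
88.0 [-0.1095  0.2645] [ 0.0659  0.0001  0.0221 -0.0006  0.0001 -0.0002]
89.0 [-0.1074  0.2648] [ 0.0737  0.0001  0.0255 -0.0006  0.0001 -0.0002]
90.0 [-0.1053  0.265 ] [ 0.0814  0.0001  0.0291 -0.0006  0.0001 -0.0002]
```

View pics/side3.png

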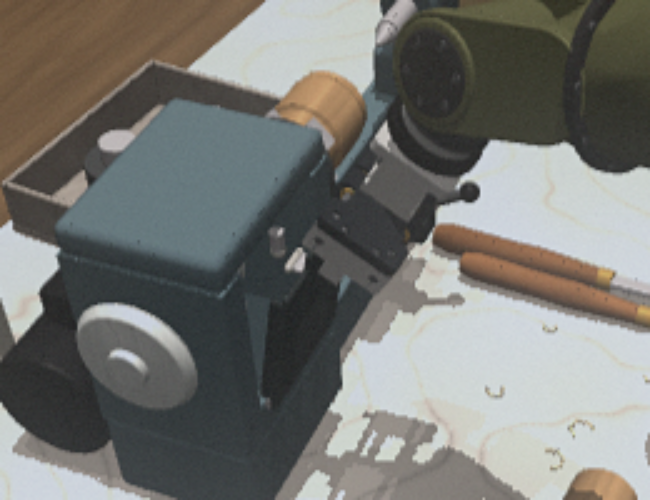

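The cover is nearly upright, with its edge at about (300,270) and the fingers behind it; the body is clear of the roof. Now the slow press through the catch.

Emit:
play_rows([
  [[0.01,0,0.002,0,0,0,-1],[0.018,0,0.0045,0,0,0,-1],[0.024,0,0.0065,0,0,0,-1],[0.029,0,0.008,0,0,0,-1],[0.034,0,0.01,0,0,0,-1],[0.038,0,0.011,0,0,0,-1],[0.042,0,0.0125,0,0,0,-1],[0.046,0,0.014,0,0,0,-1],[0.05,0,0.0155,0,0,0,-1],[0.05,0,0.0155,0,0,0,-1]],
])

```text
time_s: 9.85
ee_pos: [0.6398, -0.0735, 0.2637]
eef_rot: [-3.137, -0.522, 0.104]
force: [-5.1, -2.6, 0.2]
grip_width: 0.0005
grip_force: 2.8
```

```bash
python3 traj.py 86 87 88 89 90
```

```text
t 9.85 lathe [np.float64(-0.1141916240901976), np.float64(-2.7722359013361042e-05), np.float64(0.2636959006978381)] tilt 60.09207508835002 q [-0.2384  0.2341  1.5907  0.2332  0.8353  1.1132] F [-5.1281 -2.5628  0.2497] w 0.000496650090163059
86.0 [-0.1137  0.264 ] [ 0.0022 -0.0001  0.     -0.0006  0.0003 -0.0002]
87.0 [-0.1116  0.2643] [ 0.0101 -0.0001  0.0032 -0.0006  0.0003 -0.0002]
88.0 [-0.1095  0.2645] [ 0.0179 -0.0001  0.0064 -0.0006  0.0003 -0.0002]
89.0 [-0.1074  0.2648] [ 0.0257 -0.0001  0.0098 -0.0006  0.0003 -0.0002]
90.0 [-0.1053  0.265 ] [ 0.0334 -0.0001  0.0134 -0.0006  0.0003 -0.0002]
```

Emit:
play_rows([
  [[0.0055,0,0.002,0,0,0,-1],[0.009,0,0.004,0,0,0,-1],[0.0125,0,0.006,0,0,0,-1],[0.016,0,0.007,0,0,0,-1],[0.0195,0,0.009,0,0,0,-1],[0.023,0,0.011,0,0,0,-1],[0.0265,0,0.012,0,0,0,-1],[0.0265,0,0.012,0,0,0,-1]],
])

```text
time_s: 10.65
ee_pos: [0.6475, -0.0725, 0.2648]
eef_rot: [-3.137, -0.524, 0.104]
force: [-0.9, -0.4, 0.2]
grip_width: 0.0005
grip_force: 0.1
```

```bash
python3 traj.py 90
```

```text
t 10.65 lathe [np.float64(-0.10641758219513825), np.float64(0.0001493939601939629), np.float64(0.26478799915841256)] tilt 59.99999352136415 q [-0.2334  0.2493  1.5697  0.23    0.8383  1.1206] F [-0.9346 -0.4193  0.1607] w 0.0005460719653935684
90.0 [-0.1053  0.265 ] [ 0.0042  0.0006  0.0017 -0.0006  0.     -0.0001]
```

Emit:
play_rows([
  [[0.0035,0,0.002,0,0,0,-1],[0.007,0,0.004,0,0,0,-1],[0.0105,0,0.006,0,0,0,-1],[0.0105,0,0.006,0,0,0,-1]],
])

```text
time_s: 11.05
ee_pos: [0.65, -0.0723, 0.2647]
eef_rot: [-3.137, -0.522, 0.104]
force: [-9.2, -1.5, 3.7]
grip_width: 0.0007
grip_force: 4.5
```

Emit:
play_rows([
  [[-0.05,0,-0.03,0,0,0,-1],[-0.12,0,-0.07,0,0,0,-1],[-0.2,0,-0.115,0,0,0,-1],[-0.27,0,-0.2,0,0,0,-1],[-0.34,0,-0.3,0,0,0,-1],[-0.4,0,-0.4,0,0,0,-1],[-0.4,0,-0.4,0,0,0,-1]],
])

```text
time_s: 11.75
ee_pos: [0.5134, -0.0872, 0.3038]
eef_rot: [-3.139, -0.527, 0.104]
force: [0.2, -0.7, 0.7]
grip_width: 0.0004
grip_force: 0.0
```

```bash
cat > iso.py <<'E'
from r import *
PS=.806;n=np.array([-.643*np.cos(PS),-.643*np.sin(PS),.766]);e=np.array([-np.sin(PS),np.cos(PS),0]);b=np.cross(e,n)
top=np.array([.4653,.334,.1293])
RS=np.c_[np.cross(b,-n),b,-n]
def go(d,R=RS,o=o,t=top): return row(o,t+d*n,R)
E
python3 - <<'E'
from iso import *
from station import camera
st();print(go(.09),top+.09*n)
c=camera("side");W=cloud(c)
# cover face: front points in lathe frame
d=W-O;x=d@Lx;y=d@Ly;z=W[...,2]
s=(abs(y)<.06)&(z>.14)&(z<.265)&(x>-.15)&(x<-.05);print("side cover x",s.sum(),np.percentile(x[s],[2,10,50,90,98]))
for a,bb in((.14,.18),(.18,.22),(.22,.265)):
    t=s&(z>a)&(z<bb);print(a,t.sum(),np.median(x[t]))
cv2.imwrite("pics/side4.png",cv2.resize(c["frame"][80:280,160:420],None,fx=2.5,fy=2.5)[...,::-1])
E
```

```text
t 11.75 lathe [np.float64(-0.24132759733963985), np.float64(-0.00043537872585420014), np.float64(0.30375946262504194)] tilt 59.82918472822006 q [-0.346  -0.0786  1.835   0.2804  0.9232  1.003 ] F [ 0.1917 -0.7345  0.6931] w 0.0004478990945480154
[-0.3794 -1.5454  0.2714  0.0322  0.0766 -0.3368] [0.4252 0.2922 0.1982]
side cover x 1179 [-0.088  -0.0871 -0.086  -0.0849 -0.0664]
0.14 318 -0.08597068368724958
0.18 375 -0.08610579506498216
0.22 486 -0.08586982390441913
```

View pics/side4.png

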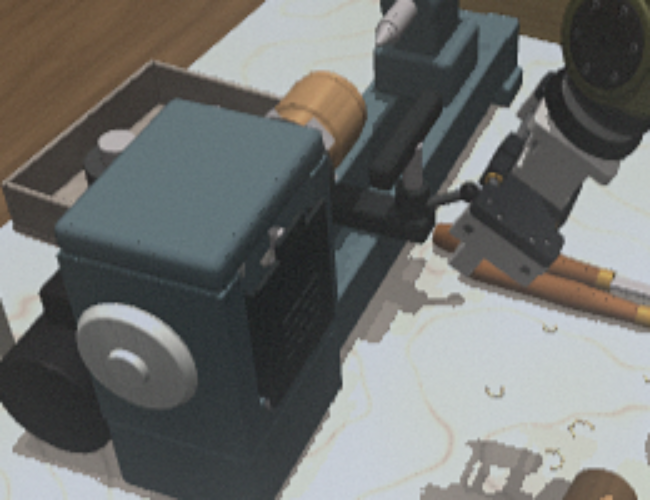

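The cover is flush: its face is at x ≈ -86 mm at every height, and it spans (250–335, 210–400) in the crop. Next is the isolator.

Emit:
play_rows([
  [[-0.05,-0.1,0,0,0,-0.022,-0.5],[-0.1,-0.2,0,0,0,-0.045,0],[-0.15,-0.3,0,0,0,-0.067,0.3],[-0.2,-0.4,0,0,0,-0.09,0.3],[-0.25,-0.5,0,0,0,-0.11,0.3],[-0.3,-0.6,0,0,0,-0.13,0.3],[-0.3,-0.7,0,0,0,-0.15,0.3],[-0.3,-0.8,0,0,0,-0.17,0.3],[-0.3,-0.9,0,0,0,-0.19,0.3],[-0.3,-0.9,0,0,0,-0.21,0.3]],
])

```text
time_s: 12.8
ee_pos: [0.4261, 0.1328, 0.2642]
eef_rot: [2.633, -0.126, 1.465]
force: [-0.3, -0.0, 0.1]
grip_width: 0.061
grip_force: 0.0
```

```bash
python3 -c "
from iso import *
st();print(o['ee_pos'],go(.09))"
```

```text
t 12.8 lathe [np.float64(-0.3051499123492885), np.float64(0.22745305610036215), np.float64(0.2641604946409589)] tilt 60.07419806864282 q [ 0.2606 -0.2417  2.0637 -0.0999  0.8044  0.4491] F [-0.3281 -0.0315  0.097 ] w 0.060994792659855315
[0.4261 0.1328 0.2642] [ 0.5957 -0.2278  0.2636 -0.019   0.0669 -0.1299]
```

Emit:
play_rows([
  [[0.1,-0.04,0.02,-0.003,0.012,-0.018,0.3],[0.2,-0.08,0.05,-0.006,0.024,-0.036,0.3],[0.3,-0.12,0.09,-0.009,0.036,-0.054,0.3],[0.4,-0.15,0.13,-0.012,0.048,-0.072,0.3],[0.5,-0.19,0.18,-0.015,0.06,-0.09,0.3],[0.596,-0.228,0.23,-0.018,0.067,-0.11,0.3],[0.596,-0.228,0.2636,-0.019,0.0669,-0.13,0.3],[0.596,-0.228,0.2636,-0.019,0.0669,-0.13,0.3]],
])

```text
time_s: 13.6
ee_pos: [0.4265, 0.2904, 0.1973]
eef_rot: [2.444, -0.001, 2.372]
force: [0.8, 0.1, -0.2]
grip_width: 0.0611
grip_force: 0.0
```

Run:
```python
from iso import *
from station import camera
st();print(o['ee_pos'],go(.04),go(.01),go(-.005))
c=camera("wrist");cv2.imwrite("pics/wrist5.png",c["frame"][...,::-1]);np.savez("wrist5.npz",**c);print(c["camera_matrix"],c["T_tool_cam"])
# depth check: project the measured bar with wrist depth
K_=c["camera_matrix"];R=Ro.from_euler("xyz",o["eef_rot"]).as_matrix()
v,u=np.mgrid[:480,:640];dx=(u-K_[0,2]);dy=(v-K_[1,2]);r=np.hypot(dx,dy);th=r/K_[0,0]
z=c["z_map"].astype(float);m=(z>0)&(th<1.2)
ph=np.stack([dx/np.maximum(r,1e-6)*np.tan(th)*z,-dy/np.maximum(r,1e-6)*np.tan(th)*z,-z],-1)
T=c["T_tool_cam"];P=(ph@T[:3,:3].T+T[:3,3])@R.T+o["ee_pos"]
h=(P-top)@n;q=P-top
s=m&(abs(h)<.004)&(np.linalg.norm(q,axis=-1)<.045)
print(s.sum(),"e",np.percentile(q[s]@e,[1,99]),"b",np.percentile(q[s]@b,[1,99]),"h",np.median(h[s]))
```

```text
t 13.6 lathe [np.float64(-0.28828872372865644), np.float64(0.38410895017688673), np.float64(0.19727940853114703)] tilt 50.04856733900199 q [ 0.4042 -0.0297  2.1128  0.5822  0.4695 -0.8413] F [ 0.8138  0.0676 -0.1811] w 0.0610787417283492
[0.4265 0.2904 0.1973] [ 0.0095  0.004   0.1982 -0.0002  0.0004 -0.0007] [ 0.0098  0.0041  0.3182 -0.0002  0.0004 -0.0007] [ 0.0099  0.0042  0.3782 -0.0002  0.0004 -0.0007]
[[371.6483   0.     321.1745]
 [  0.     371.6483 240.8144]
 [  0.       0.       1.    ]] [[-0.0007  0.9609  0.2771  0.0786]
 [ 1.      0.0008 -0.0002  0.0001]
 [-0.0004  0.2771 -0.9609 -0.1602]
 [ 0.      0.      0.      1.    ]]
1989 e [-0.0331  0.0305] b [-0.0096  0.006 ] h 0.001613947586369233
```

View pics/wrist5.png

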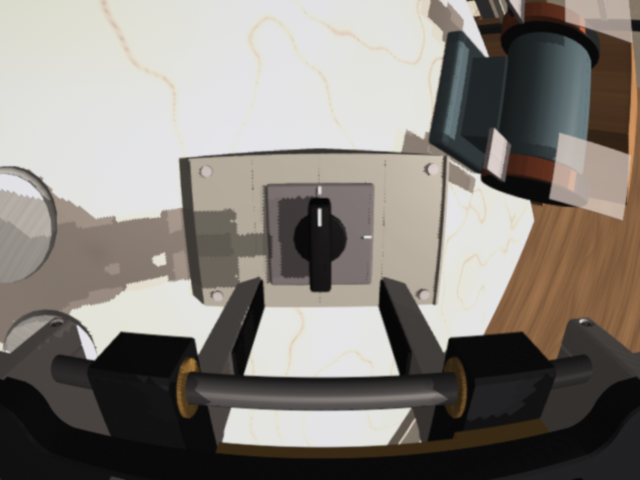

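The wrist view shows the bar at (319,243) pointing up at the off tick (319,188), with the on tick at (367,237) a clockwise quarter turn away. The fingers straddle the bar evenly, at (232,330) and (405,330).

Emit:
play_rows([
  [[0.002,0,0.07,0,0,0,0.3],[0.004,-0.001,0.14,0,0,0,0.3],[0.006,-0.002,0.2,0,0,-0.0007,0.3],[0.006,-0.002,0.25,0,0,-0.0007,0.3],[0.006,-0.002,0.3,0,0,-0.0007,0.3],[0.006,-0.002,0.34,0,0,-0.0007,0.3],[0.006,-0.002,0.372,0,0,-0.0007,0.3],[0.006,-0.002,0.372,0,0,-0.0007,0.3]],
])

```text
time_s: 14.45
ee_pos: [0.4669, 0.3338, 0.1271]
eef_rot: [2.442, 0.001, 2.372]
force: [-0.7, 0.2, 0.0]
grip_width: 0.0611
grip_force: 0.0
```

Emit:
play_rows([
  [[0,0,0,0,0,0,-0.3],[0,0,0,0,0,0,-0.6],[0,0,0,0,0,0,-1],[0,0,0,0,0,0,-1],[0,0,0,0,0,0,-1],[0,0,0,0,0,0,-1],[0,0,0,0,0,0,-1]],
], grip_force=25)

```text
time_s: 15.15
ee_pos: [0.4659, 0.3329, 0.1267]
eef_rot: [2.444, 0.001, 2.373]
force: [-7.3, -10.0, 1.7]
grip_width: 0.0159
grip_force: 25.0
```

```bash
python3 -c "
from iso import *
st();print(o['ee_pos'],go(-.0034),o['grip_force'],o['moment'])"
```

```text
t 15.15 lathe [np.float64(-0.2447218155554264), np.float64(0.4223116555635572), np.float64(0.12665247785171518)] tilt 50.01488411013277 q [ 0.4619  0.2212  2.0372  0.8001  0.3025 -1.0427] F [-7.3017 -9.9526  1.7208] w 0.01588160699945522
[0.4659 0.3329 0.1267] [ 0.0047  0.008   0.0065 -0.0001  0.0005 -0.0003] 25.003744661808014 [-1.5264  0.9951 -0.2338]
```

Emit:
play_rows([
  [[0,-0.004,0,0,0,0,-1],[0,-0.006,0,0,0,0.015,-1],[0,-0.006,0,0,0,0.03,-1],[0,-0.006,0,0,0,0.045,-1],[0,-0.006,0,0,0,0.06,-1],[0,-0.006,0,0,0,0.075,-1],[0,-0.006,0,0,0,0.09,-1],[0,-0.006,0,0,0,0.105,-1],[0,-0.006,0,0,0,0.12,-1],[0,-0.006,0,0,0,0.135,-1]],
], grip_force=35)

```text
time_s: 16.15
ee_pos: [0.4651, 0.3326, 0.126]
eef_rot: [2.636, -0.505, 1.655]
force: [-5.7, -4.0, 1.9]
grip_width: 0.0158
grip_force: 35.0
```

Emit:
play_rows([
  [[0,0,0,0,0,0.015,-1],[0,0,0,0,0,0.03,-1],[0,0,0,0,0,0.045,-1],[0,0,0,0,0,0.06,-1],[0,0,0,0,0,0.075,-1],[0,0,0,0,0,0.09,-1],[0,0,0,0,0,0.105,-1],[0,0,0,0,0,0.115,-1],[0,0,0,0,0,0.115,-1]],
])

```text
time_s: 17.05
ee_pos: [0.4644, 0.3329, 0.1258]
eef_rot: [-3.14, -0.698, 0.802]
force: [-13.2, -4.0, 3.4]
grip_width: 0.0157
grip_force: 35.0
```

```bash
python3 -c "
from iso import *
st();print(go(-.0034),o['grip_force'],o['moment'])"
```

```text
t 17.05 lathe [np.float64(-0.24621045480152007), np.float64(0.42248380312880723), np.float64(0.12581175250188212)] tilt 50.032621337405395 q [0.4623 0.2206 2.0404 0.8089 0.3027 0.521 ] F [-13.1807  -3.9508   3.4445] w 0.015663551554869586
[ 0.0133 -0.0003  0.0065  0.      0.0002 -0.2505] 35.03573656082153 [-0.4513  1.9504  1.0971]
```

Turned a full 90°. Release, back straight off, and check.

Emit:
play_rows([
  [[0,0,0,0,0,0,-0.3],[0,0,0,0,0,0,0.2],[0,0,0,0,0,0,0.3],[0,0,-0.03,0,0,0,0.3],[0,0,-0.1,0,0,0,0.3],[0,0,-0.2,0,0,0,0.3],[0,0,-0.3,0,0,0,0.3],[0,0,-0.4,0,0,0,0.3],[0,0,-0.5,0,0,0,0.3],[0,0,-0.5,0,0,0,0.3]],
])

```text
time_s: 18.05
ee_pos: [0.4098, 0.2743, 0.2251]
eef_rot: [3.136, -0.704, 0.804]
force: [-0.2, -0.2, 0.1]
grip_width: 0.0611
grip_force: 0.0
```

Run:
```python
from iso import *
from station import camera
st()
c=camera("scene");cv2.imwrite("pics/scene6.png",c["frame"][...,::-1])
s=camera("side");W=cloud(s);d=W-O;x=d@Lx;y=d@Ly;z=W[...,2]
m=(abs(y)<.06)&(x>-.15)&(x<-.08)
for a in(.14,.18,.22): t=m&(z>a)&(z<a+.04);print(a,t.sum(),np.median(x[t]))
h=(W-top)@n;q=W-top;t=(abs(h)<.006)&(np.linalg.norm(q,axis=-1)<.045)
print(t.sum(),"e",np.percentile(q[t]@e,[2,98]),"b",np.percentile(q[t]@b,[2,98]))
w=camera("wrist");cv2.imwrite("pics/wrist6.png",w["frame"][...,::-1])
```

```text
t 18.05 lathe [np.float64(-0.3065710137110394), np.float64(0.36988036827661075), np.float64(0.22506181991917412)] tilt 49.647358116401264 q [ 0.3806 -0.1316  2.1354  0.5332  0.5406  0.7716] F [-0.2308 -0.1855  0.1005] w 0.06111792136647181
0.14 325 -0.08604020946008724
0.18 373 -0.08614793122655044
0.22 393 -0.08596702177865224
338 e [-0.0069  0.0086] b [-0.0297  0.0324]
```

View pics/scene6.png

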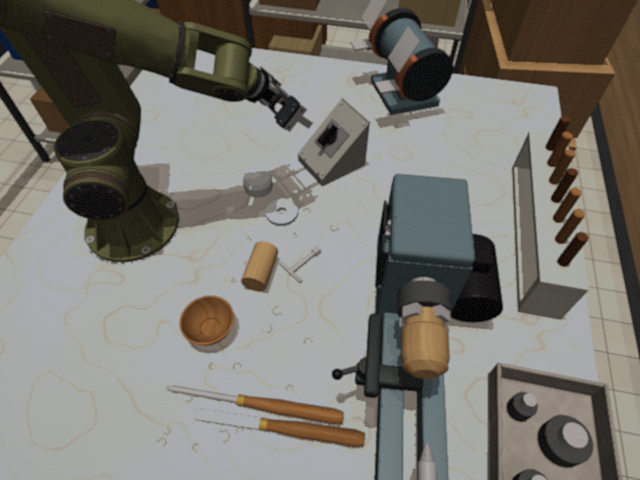

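View pics/wrist6.png

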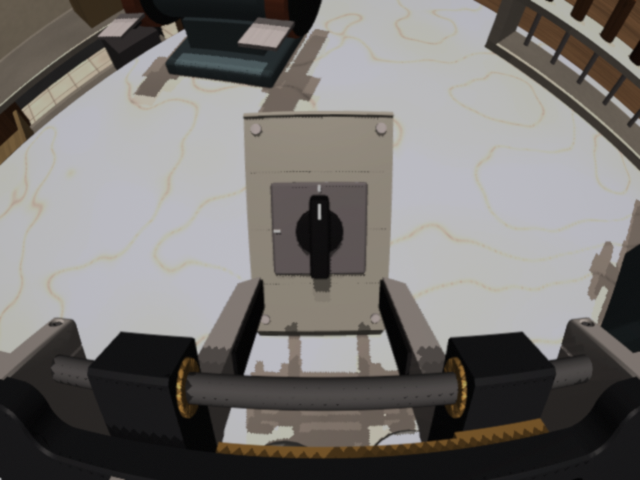

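The cover at (385,250) in the scene view is still flush. The isolator bar at (319,235) in the wrist view runs up and down the slope, at the on tick. The loose things lie where they were.

```bash
python3 -c "
from station import workorder
print(workorder.hand_in())"
```

```text
the job is handed in; nothing more can be done
None
```

The belt cover is pressed shut on its catch and sits flush, and the isolator was then turned from off to on. Everything else is where it lay, and the job was handed in at about 18 s on the robot's clock.

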